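# Run the loaded shuttle slide up to its end stop

### The arm

A 6-joint arm with a two-finger parallel gripper is mounted at the origin on a cart in front of the work surface, level with it; the furniture and walls round the work are solid. World frame = base frame: x ahead of the robot, y to its left, z up, the work surface at z = 0. Lengths are in m, angles in rad, forces in N, time in s.
With the tool pointing down it reaches from about 0.275 to 0.85 m from the base axis. Payload 19 kg.
Tool frame: the origin (TCP) lies midway between the tips of the shut fingers; the grasp point (between the pads) lies 19 mm behind it; z points along the fingers, y is the line along which they close (so a half turn about z gives the same grasp; the last joint's range is limited). The gripper opens to 85 mm and grips with 20 to 120 N. Pads are 22 mm wide; open, the fingers measure 114 mm over their backs; the gripper's body (76 mm by 85 mm) begins 54 mm behind the grasp point. The pads swing forward as they close: fully open they stand 13 mm farther back than shut.
Start: joints at [1.104, 0.15, 1.437, -0, 1.554, -0.134], TCP at [0.188, 0.543, 0.231] pointing down, gripper open.
Joint ranges: [-2.8, 2.8], [-0.68, 2.1], [0.12, 2.68], [-1.39, 4.53], [0.16, 2.79], [-2.81, 2.81]. Speed limits (rad/s): [1.89, 1.89, 2.22, 3.01, 3.01, 3.01].

### API

Orientations are given as [roll, pitch, yaw] about the fixed x, y, z axes, in that order (R = Rz(yaw) Ry(pitch) Rx(roll)).
In Python, from workcell import monitor, snapshot, calibration, job_done gives the robot as it stands. The module is installed in compiled form; this text tells all that it offers.
- The arm moves only by the tool move_arm, never from a script. Its argument "steps" is a list of rows, each an object with "fingers": the finger opening in cm, from 0 to 8.54; "translation": the shift along the world's x, y, z in cm, a list of three; "roll": the turn about the world's z in degrees. In form: [{"fingers": fingers, "translation": [dx, dy, dz], "roll": roll}, ...]. A call has 1 to 20 rows; each row is the pose to reach, as a shift and turn from the pose commanded when the call began; what a row does not reach only later rows make up. A row lasts 1/10 s, in which the tool goes at most 50 mm and 8.59 degrees, less where a joint would pass 70% of its speed; a pose out of reach is approached as far as the arm can. A call with a gripper value outside its range is refused whole. The fingers move at their own pace and stop on an object; "force" is the grip in N (left out, the last holds). Time passes only in rows, so rows that repeat a pose let the fingers close. It gives the time, the measured TCP pose, the force, the opening and the grip force at its end, in the units of the state.
- monitor.get_state(): the state, without advancing time (a new reading comes with each control period).
- snapshot(name): name is "scene" or "top"; returns (picture, depth): 420x560x3 uint8, blue, green, red; 420x560 float32, m along the optical axis (not along the pixel's ray), 0 where there is no reading.
- calibration(name): a dict with "fx", "fy", "cx", "cy" (pixels), "R" (3x3) and "t" (3): a world point X has camera coordinates R X + t. Camera axes: x right, y down, z forward; pixel columns grow to the right and rows downward; lengths in m; the calibration is good to about 2 mm. A picture is of the moment at which its call begins. calibration takes no time and is no camera call.
- job_done(): hands the job in; it is judged then, once.
The state is a dict: "time": time; "q": joint angles; "joint_velocities": joint speeds; "effort": joint torques, N m; "tcp_pos": TCP position; "tool_rot": TCP orientation; "ft_force": force on the tool from outside, world axes, zero at the start; "wrist_torque": the same for the moment, N m; "width": opening from 0.0 (shut) to 1.0 (fully open); "gripper_force": force on a finger pad.
Only numpy, scipy, OpenCV 4.12 (cv2) and the standard library are available. Lean on these libraries where they do the work, as an engineer would, in place of code of your own. Each camera call takes 0.05 s, during which the arm holds its last target. There are 200 camera calls.

### The job

Bring the weld plate to its welding position: press the round lock button on the shuttle carriage fully down with the fingertips and, without letting it up on the way, push the carriage along its bed until it rests against the grey end stop, then let the button spring up to lock it there and move clear. Grasp and lift nothing: the plate rides on the carriage and stays in its seat, and the things lying about stay where they are.

Things in the scene. Friction and masses are not known exactly. Their poses are not given: they have to be found in the camera images.
- slide_bed: the fixed slide: a dark steel base plate 100 mm wide (its x) and 370 mm long (its y), with two steel guide rods and a slotted centre rail. Origin at the centre of its underside, z up. The carriage slides along its -y, which points to the robot's right and somewhat away from it
- carriage (a joint): travel of the carriage along the bed's -y, in m: 0 at the start, growing towards the end stop, which is set anew each time and met after 0.08 to 0.155. The carriage is a bare aluminium deck 96 mm wide and 140 mm long, top 48 mm above the table. With the button down about 2 N slide it; with the button up at the start a catch holds it fast
- ledge (a point): middle of the top edge of the push ledge's rear face, 80 mm above the table: an upright bar at the carriage's leading (-y) end, 70 mm wide (x), 14 mm thick (y), standing 32 mm above the deck. Its rear face is 26 mm ahead of the button's centre; fingertips that hold the button down can push against it
- lock_button (a joint): travel of the lock button in m: 0 up, 0.006 fully down; a spring that takes 4 N to start and 7 N fully down. Under the deck it carries a foot that is caught behind a tooth at the start and snaps in behind another one when the carriage is at the end stop; it is free of both when more than half down. Let up against the stop it springs right up and locks the carriage there
- button_top (a point): centre of the button's flat top; the button is a dark steel disc 36 mm across whose top is 62 mm above the table when up, 56 mm when down. Moves with button and carriage
- carriage_nose (a point): middle of the carriage's flat leading face (the -y end of the deck), 42 mm above the table; axes as the bed's
- stop_block: the end stop: a grey painted block 92 mm wide (x), 24 mm thick (y) and 68 mm high clamped across the bed, with two bolt heads on top; fixed. Origin at the bed's underside below its centre, axes as the bed's
- stop_face (a point): middle of the stop's face towards the carriage, 42 mm above the table; axes as the bed's. The y of carriage_nose in this frame is the gap left between carriage and stop
- plate_seat (a point): centre of the carriage's plate seat on top of the deck, between four lips 4 mm high; the plate's edge is 34 mm behind (+y of) the button's centre
- weld_plate: dark steel plate with a weld bead, 70 x 60 x 12 mm, lying loose in the seat; origin at the centre of its underside
- tape_measure: bystander: yellow tape measure 62 x 79 x 36 mm, lying on its side in front of the bed
- soapstone: bystander: white soapstone stick 105 x 12 x 9 mm, lying behind the bed
- paste_tin: bystander: round tin 69 mm across, 44 mm high, behind the bed
- spray_can: bystander: spray can 65 mm across, 198 mm high, standing at the front right of the table

How it is judged:
On the way, in this order (a step that is already met when the one before it is completed fails the run):
1. the lock button is pressed down while the carriage is still at its start (value of joint lock_button above 0.003 m and value of joint carriage below 0.012 m), for 0.1 s.
2. the carriage rests against the end stop with the button still held down (y of carriage_nose in the frame of stop_face below 0.003 m and value of joint lock_button above 0.002 m), for 0.1 s.
At the end, for the whole second after the job is handed in: the carriage rests against the end stop (gap under 3 mm) with the lock button up again (within 1.5 mm), the weld plate flat in its seat (within 8 mm) and every bystander within 20 mm of where it was (y of carriage_nose in the frame of stop_face below 0.003 m and value of joint lock_button below 0.0015 m and distance between weld_plate and plate_seat below 0.008 m and angle between weld_plate's own z axis and vertical below 0.1 rad and velocity of joint carriage below 0.005 m/s and distance of each of tape_measure, soapstone, paste_tin, spray_can from where it was at the start of the episode below 0.02 m); the robot touches nothing.
It fails at once if the lock button is up while the carriage is between its start and the stop (more than 12 mm from the start, more than 8 mm from the stop) (value of joint carriage above 0.012 m and y of carriage_nose in the frame of stop_face above 0.008 m and value of joint lock_button below 0.0015 m).
It fails at once if the weld plate is lifted or pushed out of its seat (more than 8 mm) (distance between weld_plate and plate_seat above 0.008 m).
It fails at once if a bystander is lifted, carried or pushed away (more than 20 mm) (distance of any of tape_measure, soapstone, paste_tin, spray_can from where it was at the start of the episode above 0.02 m).
It also fails if it takes over 40 s, if anything falls off the work surface, if the arm or the gripper's body presses on something with over 40 N, if the wrist force passes 120 N, or if a joint passes its speed limit or range.

## Working session

There is one attempt and no reset: what is moved stays moved. The work goes in short steps, Python scripts to look and compute and a tool call to move; the robot and the scene stay as the last step left them, time stands still between calls to the robot, and variables do not carry over. Pictures are saved under pics/ and viewed, at most 10 in all, crops included, and the job is handed in when it is done.

Besides the shell and the picture viewer there is one more tool, called as name([rows], argument=value, ...), one row to a line, values as JSON. move_arm: Moves the arm, as the interface text tells. Its arguments: {"type":"object","properties":{"steps":{"type":"array","items":{"type":"object","properties":{"fingers":{"type":"number"},"translation":{"type":"array","items":{"type":"number"}},"roll":{"type":"number"}}}},"force":{"type":"number"}},"required":["steps"]}

```bash
mkdir -p pics
python3 - <<'E'
from workcell import *
import cv2,numpy as np
for n in("scene","top"):
    p,d=snapshot(n); cv2.imwrite(f"pics/{n}0.png",p); np.savez(f"{n}0.npz",p=p,d=d)
    c=calibration(n); print(n,c)
print(monitor.get_state())
E
```

```text
scene {'fx': 427.1581914845878, 'fy': 427.1581914845878, 'cx': 276.738397986838, 'cy': 214.3176943235391, 'R': array([[-0.99870539,  0.04810769,  0.01652868],
       [ 0.02249871,  0.70917689, -0.70467152],
       [-0.04562188, -0.70338737, -0.70934114]]), 't': array([0.57866646, 0.09131046, 0.91142687])}
top {'fx': 529.2428752013429, 'fy': 529.2428752013429, 'cx': 282.59788173992507, 'cy': 206.4498890512892, 'R': array([[ 0.02420289, -0.99960344,  0.01439357],
       [-0.99300831, -0.02570218, -0.11521239],
       [ 0.11553664, -0.01150446, -0.99323659]]), 't': array([-0.12817154,  0.5704    ,  1.2203699 ])}
{'time': 0.1, 'q': array([ 1.10398018e+00,  1.50921316e-01,  1.43794058e+00,  2.13968404e-05,
        1.55380173e+00, -1.34018751e-01]), 'joint_velocities': array([ 0.00058823, -0.00337259, -0.00063173,  0.00028201,  0.00181318,
       -0.00238477]), 'effort': array([ 3.93852315e-03, -7.14372969e+01, -5.71794033e+01, -1.31907118e-04,
        7.28776358e-03,  5.35347954e-05]), 'tcp_pos': array([0.18776994, 0.54324861, 0.23075733]), 'tool_rot': array([-3.14053414e+00, -1.64303025e-04,  2.80879479e+00]), 'ft_force': array([ 0.59748288,  0.26439669, -0.49139367]), 'wrist_torque': array([0.01560931, 0.04963582, 0.03111393]), 'gripper_force': 0.0, 'width': 0.9998765860474459}
```

View pics/scene0.png

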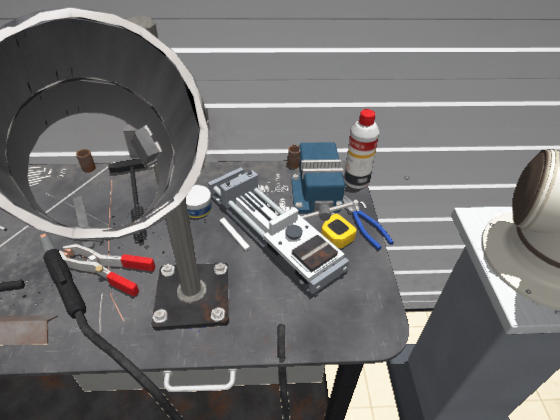

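View pics/top0.png

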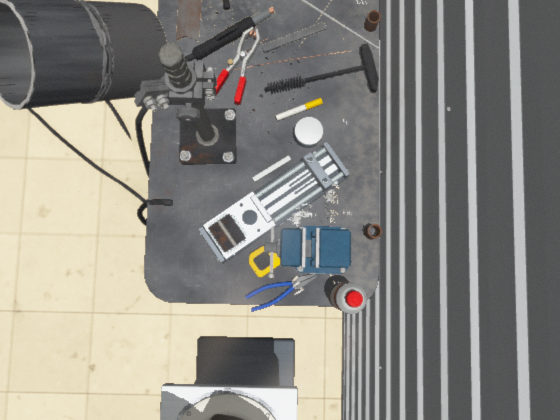

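Scene view: the bed runs diagonally, with the button near (293,232) and the stop near (235,182). Top view: the button is near (250,217), the stop near (325,165), and a blue box stands to the right of the bed. Next I'll measure both.

```bash
cat > h.py <<'E'
import numpy as np,cv2
from workcell import *
def cloud(n,d):
    c=calibration(n); v,u=np.indices(d.shape)
    P=np.stack([(u-c['cx'])/c['fx']*d,(v-c['cy'])/c['fy']*d,d],-1)
    return (P-c['t'])@c['R']
def ray(n,u,v,z):
    c=calibration(n); o=-c['R'].T@c['t']; r=c['R'].T@np.array([(u-c['cx'])/c['fx'],(v-c['cy'])/c['fy'],1])
    return o+r*(z-o[2])/r[2]
E
python3 - <<'E'
from h import *
for n,(x0,y0,x1,y1) in dict(scene=(200,160,360,280),top=(190,135,370,285)).items():
    f=np.load(n+"0.npz");p,d=f['p'],f['d'];W=cloud(n,d)
    cv2.imwrite(f"pics/{n}c.png",cv2.resize(p[y0:y1,x0:x1],None,fx=4,fy=4,interpolation=cv2.INTER_CUBIC))
    u,v=(293,232) if n=="scene" else (250,217)
    print(n,W[v,u].round(4), "ray",ray(n,u,v,.062).round(4))
    # heights cloud of button-level dark pixels
    g=p.max(2); m=(abs(W[...,2]-.062)<.006)&(g<90); m[:y0]=0;m[y1:]=0;m[:,:x0]=0;m[:,x1:]=0
    k,l,s,c=cv2.connectedComponentsWithStats(m.astype(np.uint8))
    for i in range(1,k):
        if s[i,4]>25: print(s[i],c[i].round(1),W[l==i].mean(0).round(4), ray(n,*c[i],.062).round(4))
    box=W[y0:y1,x0:x1]
E
```

```text
scene [ 0.5455 -0.0365  0.0591] ray [ 0.5458 -0.0339  0.062 ]
[309 202  11   8  43] [313.8 205.8] [ 0.4953 -0.1079  0.0629] [ 0.4951 -0.1088  0.062 ]
[319 214  12   6  42] [323.9 216.7] [ 0.4777 -0.0746  0.0627] [ 0.4775 -0.0753  0.062 ]
[293 235  32  25 270] [307.9 245.9] [5.185e-01 4.000e-04 5.780e-02] [0.5193 0.0042 0.062 ]
[322 245  15  12  72] [329.5 249.8] [0.477  0.012  0.0578] [0.4779 0.0155 0.062 ]
[302 255  28  14 133] [314.3 261. ] [0.5099 0.0387 0.0576] [0.5107 0.0423 0.062 ]
top [ 0.5436 -0.0389  0.0631] ray [ 0.5437 -0.0389  0.062 ]
[222 215  22  28 226] [232.5 228.5] [0.5162 0.0008 0.059 ] [0.516  0.0006 0.062 ]
[209 223  14  16  98] [216.2 230.4] [0.511  0.0382 0.0589] [0.5108 0.0378 0.062 ]
[221 238  12  13  74] [226.5 244.7] [0.4786 0.0132 0.0588] [0.4785 0.0129 0.062 ]
```

View pics/scenec.png

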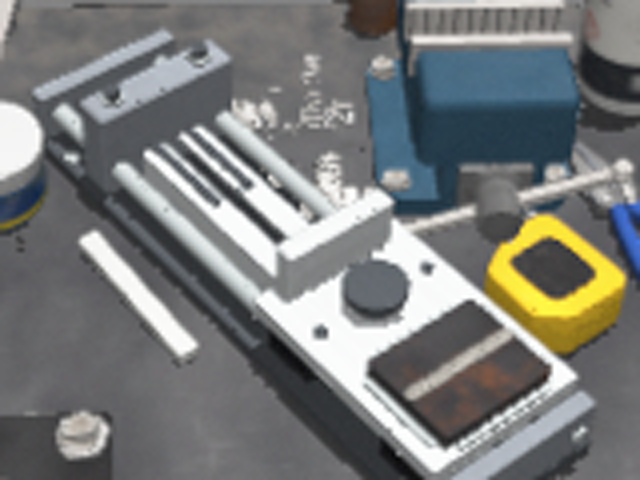

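View pics/topc.png

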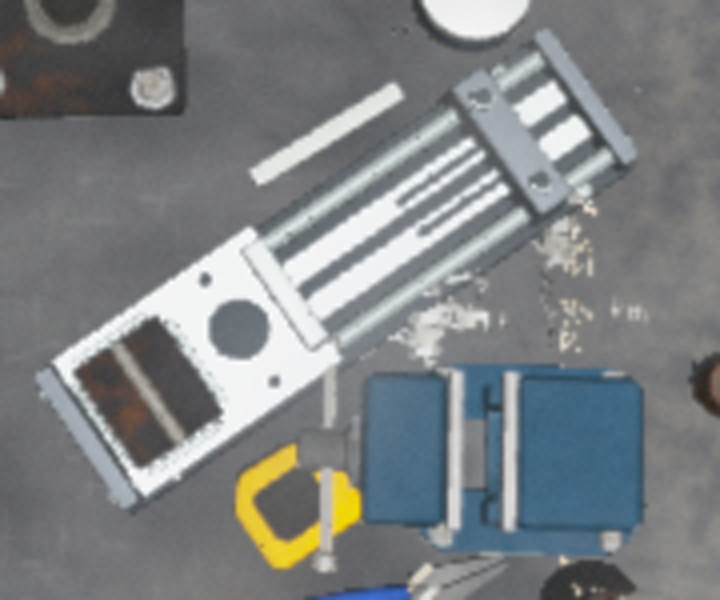

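The crops show the button at top (249.8,217) and scene (293.7,230.9), the ledge just ahead of it, the stop bar at top (~318,170), and the vise beside the bed. Next come triangulation, bed direction, gap and obstacle heights.

Run:
```python
from h import *
f=np.load("top0.npz");p,d=f['p'],f['d'];W=cloud("top",d)
def tri(a,b):
    Pm=[np.diag([1,1,1])@np.array([[c['fx'],0,c['cx']],[0,c['fy'],c['cy']],[0,0,1]])@np.c_[c['R'],c['t']] for c in map(calibration,("top","scene"))]
    X=cv2.triangulatePoints(*Pm,np.float64(a).reshape(2,1),np.float64(b).reshape(2,1));return (X[:3]/X[3]).ravel()
print("button tri",tri((249.8,217),(293.7,230.9)).round(4))
roi=np.zeros(d.shape,bool);roi[135:285,190:370]=1
g=p.astype(int)
def rect(m,name):
    k,l,s,c=cv2.connectedComponentsWithStats((m&roi).astype(np.uint8)); i=1+s[1:,4].argmax()
    X=W[l==i][:,:2].astype(np.float32); r=cv2.minAreaRect(X); print(name,s[i],np.round(r[0],4),np.round(r[1],4),r[2]); print(cv2.boxPoints(r).round(4).tolist()); return
rect((p.min(2)>150)&(abs(W[...,2]-.048)<.008),"deck")
rect((abs(W[...,2]-.080)<.006)&(p.min(2)>120),"ledge")
sx=np.zeros_like(roi);sx[150:192,300:335]=1
rect((abs(W[...,2]-.068)<.006)&sx,"stop")
for n in("scene","top"):
    q=np.load(n+"0.npz");V=cloud(n,q['d']);h=cv2.cvtColor(q['p'],cv2.COLOR_BGR2HSV)
    m=(h[...,0]>95)&(h[...,0]<110)&(h[...,1]>120)&(V[...,2]>.02)&(V[...,0]<.7)&(V[...,0]>.35)&(V[...,1]<-.05)
    print("vise",np.percentile(V[m],[1,99],axis=0).round(3))
# top heights near bed elsewhere: column/pipe
m=(W[...,2]>.1)&(W[...,0]>.35)&(W[...,0]<.9)&(abs(W[...,1])<.45)
k,l,s,c=cv2.connectedComponentsWithStats(m.astype(np.uint8))
for i in range(1,k):
    if s[i,4]>20: print("tall",np.percentile(W[l==i],[1,99],axis=0).round(3).tolist())
print("can",W[298,353])
```

```text
button tri [ 0.5439 -0.0383  0.0604]
deck [ 203  192   72   67 1303] [ 0.5199 -0.02  ] [0.1161 0.1433] 36.31484603881836
[[0.43070000410079956, 0.0034000000450760126], [0.5156000256538391, -0.11209999769926071], [0.6090999841690063, -0.043299999088048935], [0.5242999792098999, 0.0722000002861023]]
ledge [251 195  21  27 180] [ 0.5637 -0.0637] [0.0693 0.014 ] 36.33760070800781
[[0.5315999984741211, -0.07859999686479568], [0.539900004863739, -0.08990000188350677], [0.59579998254776, -0.04879999905824661], [0.5874999761581421, -0.03750000149011612]]
stop [303 152  30  37 375] [ 0.6576 -0.1921] [0.0922 0.025 ] 36.082881927490234
[[0.6129000186920166, -0.20919999480247498], [0.6276999711990356, -0.22939999401569366], [0.7021999955177307, -0.17509999871253967], [0.6875, -0.15489999949932098]]
vise [[ 0.437 -0.257  0.055]
 [ 0.518 -0.108  0.12 ]]
vise [[ 0.435 -0.261  0.113]
 [ 0.516 -0.147  0.124]]
tall [[0.658, 0.019, 0.196], [0.845, 0.333, 0.592]]
tall [[0.354, -0.374, 0.126], [0.876, -0.361, 0.799]]
tall [[0.433, -0.163, 0.111], [0.517, -0.109, 0.126]]
tall [[0.433, -0.264, 0.106], [0.517, -0.187, 0.124]]
tall [[0.351, -0.291, 0.104], [0.4, -0.229, 0.201]]
can [ 0.37182185 -0.25867157  0.19828674]
```

move_arm([
  {"fingers":0,"translation":[18,-29.5,0],"roll":-17},
  {"fingers":0,"translation":[18,-29.5,0],"roll":-17},
  {"fingers":0,"translation":[18,-29.5,0],"roll":-17},
  {"fingers":0,"translation":[18,-29.5,0],"roll":-17},
  {"fingers":0,"translation":[18,-29.5,0],"roll":-17},
  {"fingers":0,"translation":[18,-29.5,0],"roll":-17},
  {"fingers":0,"translation":[18,-29.5,0],"roll":-17},
  {"fingers":0,"translation":[36.3,-59.0,-8],"roll":-34.7},
  {"fingers":0,"translation":[36.3,-59.0,-8],"roll":-34.7},
  {"fingers":0,"translation":[36.3,-59.0,-8],"roll":-34.7},
  {"fingers":0,"translation":[36.3,-59.0,-8],"roll":-34.7},
  {"fingers":0,"translation":[36.3,-59.0,-8],"roll":-34.7},
  {"fingers":0,"translation":[36.3,-59.0,-8],"roll":-34.7},
  {"fingers":0,"translation":[36.3,-59.0,-8],"roll":-34.7},
  {"fingers":0,"translation":[36.3,-59.0,-8],"roll":-34.7},
  {"fingers":0,"translation":[36.3,-59.0,-8],"roll":-34.7},
  {"fingers":0,"translation":[36.3,-59.0,-8],"roll":-34.7},
  {"fingers":0,"translation":[36.3,-59.0,-8],"roll":-34.7},
])

```text
time: 1.9
tcp_pos: [0.5505, -0.0455, 0.1518]
tool_rot: [3.141, 0.0, 2.204]
ft_force: [-0.6, -0.4, -0.0]
width: -0.001
gripper_force: 0.0
```

Run:
```python
from h import *
p,d=snapshot("scene"); cv2.imwrite("pics/s1.png",cv2.resize(p[130:290,190:380],None,fx=3.5,fy=3.5))
p,d=snapshot("top"); cv2.imwrite("pics/t1.png",cv2.resize(p[135:285,190:370],None,fx=4,fy=4))
s=monitor.get_state();print(s['time'],s['tcp_pos'],s['tool_rot'],s['ft_force'],s['width'],s['q'])
```

```text
2.0 [ 0.55064751 -0.04560402  0.15186388] [3.14111809e+00 6.34617712e-04 2.20452446e+00] [-0.25066335 -0.56142885  0.798029  ] 0.003635835992809259 [-2.22044092e-01  1.43296963e-01  1.60783202e+00 -5.87024943e-05
  1.38967334e+00 -8.55761825e-01]
```

View pics/s1.png

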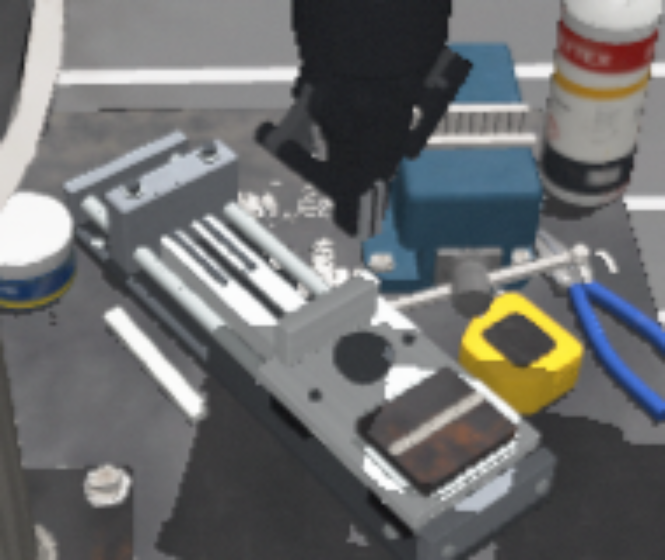

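The shut linkage sticks out sideways, close to the vise (clearance of only a couple of mm). I'll turn 90° so the knuckles lie along the bed, then check heights.

move_arm([
  {"fingers":0,"translation":[0,0,0],"roll":-90},
  {"fingers":0,"translation":[0,0,0],"roll":-90},
  {"fingers":0,"translation":[0,0,0],"roll":-90},
  {"fingers":0,"translation":[0,0,0],"roll":-90},
  {"fingers":0,"translation":[0,0,0],"roll":-90},
  {"fingers":0,"translation":[0,0,0],"roll":-90},
  {"fingers":0,"translation":[0,0,0],"roll":-90},
  {"fingers":0,"translation":[0,0,0],"roll":-90},
  {"fingers":0,"translation":[0,0,0],"roll":-90},
  {"fingers":0,"translation":[0,0,0],"roll":-90},
  {"fingers":0,"translation":[0,0,0],"roll":-90},
  {"fingers":0,"translation":[0,0,0],"roll":-90},
  {"fingers":0,"translation":[0,0,0],"roll":-90},
])

```text
time: 3.3
tcp_pos: [0.5508, -0.0461, 0.1516]
tool_rot: [3.141, -0.0, 0.636]
ft_force: [0.3, -0.4, -0.6]
width: -0.001
gripper_force: 0.0
```

Run:
```python
from h import *
p,d=snapshot("scene"); cv2.imwrite("pics/s2.png",cv2.resize(p[130:290,190:380],None,fx=3.5,fy=3.5))
s=monitor.get_state();t=s['tcp_pos'];print(s['time'],t,s['tool_rot'],s['ft_force'])
W=cloud("scene",d)-t; u=np.array([.5906,-.807,0]);v=np.array([.807,.5906,0])
a,b=W@u,W@v
for z in np.arange(-.01,.15,.01):
    m=(W[...,2]>=z)&(W[...,2]<z+.01)&(abs(a)<.1)&(abs(b)<.06)&(p.max(2)<110)&(d>0)
    if m.sum()>3: print(round(z,3),m.sum(),"along",np.percentile(a[m],[2,98]).round(3),"across",np.percentile(b[m],[2,98]).round(3))
```

```text
3.35 [ 0.55079737 -0.04623285  0.15146923] [ 3.14147098e+00 -2.60938354e-04  6.35238624e-01] [ 0.31595792 -0.08473767  0.52486017]
0.0 13 along [-0.012  0.01 ] across [-0.002  0.011]
0.01 52 along [-0.014  0.013] across [-0.006  0.012]
0.02 51 along [-0.014  0.013] across [-0.005  0.013]
0.03 34 along [-0.013  0.01 ] across [0.004 0.012]
0.04 66 along [-0.028  0.031] across [0.006 0.014]
0.05 150 along [-0.035  0.036] across [-0.01   0.014]
0.06 149 along [-0.042  0.043] across [-0.013  0.017]
0.07 156 along [-0.051  0.05 ] across [0.003 0.018]
0.08 221 along [-0.061  0.055] across [-0.007  0.018]
0.09 228 along [-0.061  0.058] across [-0.01  0.02]
0.1 199 along [-0.046  0.016] across [-0.005  0.02 ]
0.11 99 along [-0.041 -0.012] across [-0.008  0.012]
0.12 70 along [-0.038 -0.01 ] across [-0.01   0.035]
0.13 205 along [-0.037  0.018] across [-0.017  0.038]
0.14 232 along [-0.038  0.014] across [-0.016  0.038]
```

View pics/s2.png

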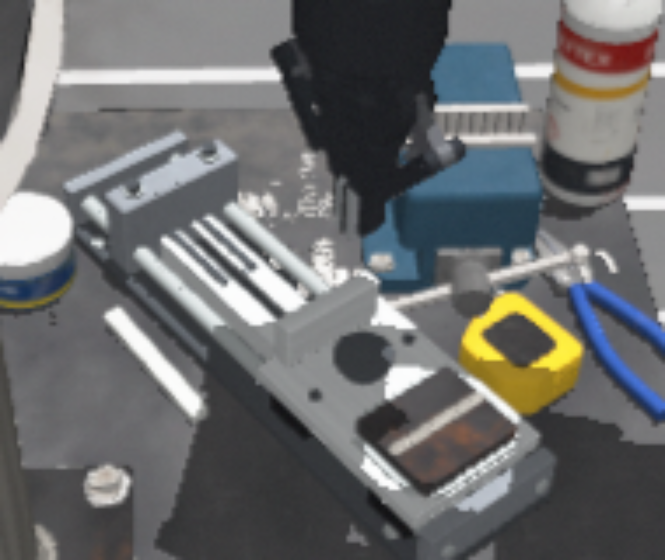

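The view and the height profile show the linkage aligned with the bed. It's within ±36 mm until 60 mm above the tips, so it clears the ledge and stop. I'll back off 3 mm and descend.

move_arm([
  {"fingers":0,"translation":[-0.2,0.25,-4],"roll":0},
  {"fingers":0,"translation":[-0.2,0.25,-7],"roll":0},
  {"fingers":0,"translation":[-0.2,0.25,-8.3],"roll":0},
  {"fingers":0,"translation":[-0.2,0.25,-8.3],"roll":0},
  {"fingers":0,"translation":[-0.2,0.25,-8.8],"roll":0},
  {"fingers":0,"translation":[-0.2,0.25,-9.2],"roll":0},
  {"fingers":0,"translation":[-0.2,0.25,-9.2],"roll":0},
  {"fingers":0,"translation":[-0.2,0.25,-9.2],"roll":0},
])

```text
time: 4.15
tcp_pos: [0.5496, -0.0442, 0.0602]
tool_rot: [3.14, -0.001, 0.632]
ft_force: [3.4, 0.2, 4.1]
width: -0.001
gripper_force: 2.0
```

move_arm([
  {"fingers":0,"translation":[0,0,-0.2],"roll":0},
  {"fingers":0,"translation":[0,0,-0.4],"roll":0},
  {"fingers":0,"translation":[0,0,-0.5],"roll":0},
  {"fingers":0,"translation":[0,0,-0.5],"roll":0},
  {"fingers":0,"translation":[0,0,-0.5],"roll":0},
])

```text
time: 4.65
tcp_pos: [0.5498, -0.0443, 0.0558]
tool_rot: [3.14, -0.002, 0.632]
ft_force: [-0.3, -1.1, 20.2]
width: 0.001
gripper_force: 10.2
```

Button fully down at 20 N. Now pushing along the bed.

move_arm([
  {"fingers":0,"translation":[0.18,-0.24,0],"roll":0},
  {"fingers":0,"translation":[0.35,-0.48,0],"roll":0},
  {"fingers":0,"translation":[0.59,-0.81,0],"roll":0},
  {"fingers":0,"translation":[0.89,-1.21,0],"roll":0},
  {"fingers":0,"translation":[1.18,-1.61,0],"roll":0},
  {"fingers":0,"translation":[1.48,-2.02,0],"roll":0},
  {"fingers":0,"translation":[1.77,-2.42,0],"roll":0},
  {"fingers":0,"translation":[2.07,-2.82,0],"roll":0},
  {"fingers":0,"translation":[2.36,-3.23,0],"roll":0},
  {"fingers":0,"translation":[2.66,-3.63,0],"roll":0},
  {"fingers":0,"translation":[2.95,-4.04,0],"roll":0},
  {"fingers":0,"translation":[3.25,-4.44,0],"roll":0},
  {"fingers":0,"translation":[3.54,-4.84,0],"roll":0},
  {"fingers":0,"translation":[3.84,-5.25,0],"roll":0},
  {"fingers":0,"translation":[4.13,-5.65,0],"roll":0},
  {"fingers":0,"translation":[4.43,-6.05,0],"roll":0},
  {"fingers":0,"translation":[4.72,-6.46,0],"roll":0},
  {"fingers":0,"translation":[4.72,-6.46,0],"roll":0},
])

```text
time: 6.45
tcp_pos: [0.5972, -0.1095, 0.0558]
tool_rot: [3.139, -0.002, 0.632]
ft_force: [0.9, -0.0, 18.7]
width: -0.001
gripper_force: 9.6
```

```bash
cat > g.py <<'E'
from h import *
p,d=snapshot("top");W=cloud("top",d);u=np.array([.5906,-.807,0]);v=np.array([.807,.5906,0]);B=np.array([.544,-.038,0])
a,b=(W-B)@u,(W-B)@v
def ext(m): print(m.sum(),np.percentile(a[m],[3,97]).round(4),np.percentile(b[m],[3,97]).round(4))
ext((abs(W[...,2]-.08)<.006)&(p.min(2)>90)&(abs(b)<.045)&(a>0)&(a<.2))
ext((abs(W[...,2]-.068)<.005)&(abs(b)<.045)&(a>.15)&(a<.23))
print(((monitor.get_state()['tcp_pos']-B)@u).round(4))
E
python3 g.py; sed -i 's/^p,d=snap.*;W=/f=np.load("top0.npz");p,d=f["p"],f["d"];W=/' g.py; python3 g.py
```

```text
210 [0.0258 0.1942] [-0.0326  0.0334]
355 [0.1804 0.2029] [-0.0426  0.0428]
0.0889Traceback (most recent call last):
  File "g.py", line 5, in <module>
    ext((abs(W[...,2]-.08)<.006)&(p.min(2)>90)&(abs(b)<.045)&(a>0)&(a<.2))
    ~~~^^^^^^^^^^^^^^^^^^^^^^^^^^^^^^^^^^^^^^^^^^^^^^^^^^^^^^^^^^^^^^^^^^^
  File "g.py", line 4, in ext
    def ext(m): print(m.sum(),np.percentile(a[m],[3,97]).round(4),np.percentile(b[m],[3,97]).round(4))
                              ~~~~~~~~~~~~~^^^^^^^^^^^^^
    return _quantile_unchecked(
        a, q, axis, out, overwrite_input, method, keepdims, weights)
    return _ureduce(a,
                    func=_quantile_ureduce_func,
    ...<5 lines>...
                    overwrite_input=overwrite_input,
                    method=method)
    r = func(a, **kwargs)
    result = _quantile(arr,
                       quantiles=q,
    ...<2 lines>...
                       out=out,
                       weights=wgt)
    slices_having_nans = np.isnan(arr[-1, ...])
                                  ~~~^^^^^^^^^
IndexError: index -1 is out of bounds for axis 0 with size 0
```

Run:
```python
from h import *
p,d=snapshot("scene"); cv2.imwrite("pics/s3.png",cv2.resize(p[130:290,190:380],None,fx=3.5,fy=3.5))
```

```text
(no output)
```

View pics/s3.png

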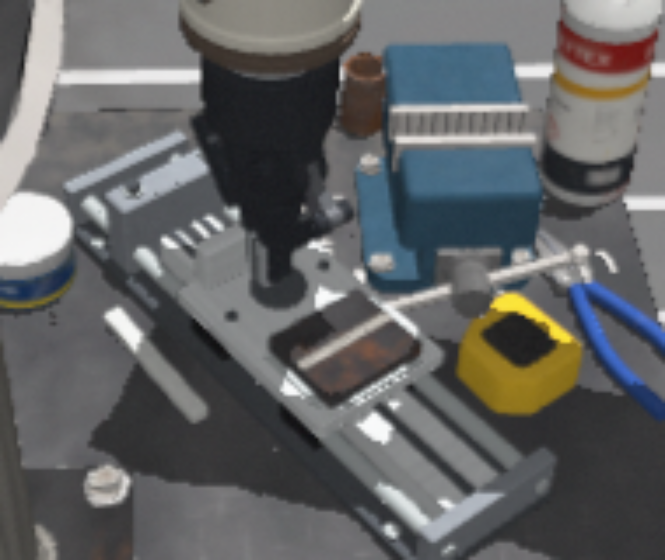

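The carriage rides along with the button held at crop (278,285), the plate is seated, and the stop is still about 50–60 mm ahead. Continuing.

move_arm([
  {"fingers":0,"translation":[0.24,-0.32,0],"roll":0},
  {"fingers":0,"translation":[0.47,-0.65,0],"roll":0},
  {"fingers":0,"translation":[0.71,-0.97,0],"roll":0},
  {"fingers":0,"translation":[0.94,-1.29,0],"roll":0},
  {"fingers":0,"translation":[1.18,-1.61,0],"roll":0},
  {"fingers":0,"translation":[1.42,-1.94,0],"roll":0},
  {"fingers":0,"translation":[1.65,-2.26,0],"roll":0},
  {"fingers":0,"translation":[1.89,-2.58,0],"roll":0},
  {"fingers":0,"translation":[2.13,-2.91,0],"roll":0},
  {"fingers":0,"translation":[2.36,-3.23,0],"roll":0},
  {"fingers":0,"translation":[2.6,-3.55,0],"roll":0},
  {"fingers":0,"translation":[2.6,-3.55,0],"roll":0},
])

```text
time: 7.75
tcp_pos: [0.623, -0.1449, 0.0559]
tool_rot: [3.139, -0.001, 0.632]
ft_force: [0.8, -0.9, 17.6]
width: 0.004
gripper_force: 9.2
```

move_arm([
  {"fingers":0,"translation":[0.12,-0.16,0],"roll":0},
  {"fingers":0,"translation":[0.24,-0.32,0],"roll":0},
  {"fingers":0,"translation":[0.35,-0.48,0],"roll":0},
  {"fingers":0,"translation":[0.47,-0.65,0],"roll":0},
  {"fingers":0,"translation":[0.59,-0.81,0],"roll":0},
  {"fingers":0,"translation":[0.59,-0.81,0],"roll":0},
])

```text
time: 8.35
tcp_pos: [0.6288, -0.1528, 0.0559]
tool_rot: [3.14, -0.001, 0.632]
ft_force: [0.0, -1.4, 18.2]
width: 0.003
gripper_force: 9.2
```

move_arm([
  {"fingers":0,"translation":[0.12,-0.16,0],"roll":0},
  {"fingers":0,"translation":[0.24,-0.32,0],"roll":0},
  {"fingers":0,"translation":[0.35,-0.48,0],"roll":0},
  {"fingers":0,"translation":[0.35,-0.48,0],"roll":0},
])

```text
time: 8.75
tcp_pos: [0.6322, -0.1575, 0.0559]
tool_rot: [3.14, -0.001, 0.632]
ft_force: [-0.7, -0.5, 17.8]
width: 0.002
gripper_force: 9.1
```

move_arm([
  {"fingers":0,"translation":[0.12,-0.16,0],"roll":0},
  {"fingers":0,"translation":[0.24,-0.32,0],"roll":0},
  {"fingers":0,"translation":[0.35,-0.48,0],"roll":0},
  {"fingers":0,"translation":[0.35,-0.48,0],"roll":0},
])

```text
time: 9.15
tcp_pos: [0.6344, -0.1602, 0.0557]
tool_rot: [-3.139, -0.001, 0.633]
ft_force: [-12.2, 15.2, 28.1]
width: 0.005
gripper_force: 13.4
```

Strong reaction along -u after ~144 mm: the stop is reached. Checking the gap before letting go.

Run:
```python
from h import *
p,d=snapshot("scene"); cv2.imwrite("pics/s4.png",cv2.resize(p[150:250,190:310],None,fx=5,fy=5,interpolation=cv2.INTER_CUBIC))
s=monitor.get_state();print(s['time'],s['tcp_pos'],s['ft_force'])
```

```text
9.2 [ 0.6344291  -0.16024463  0.0557026 ] [-11.60181343  15.00443418  27.86084628]
```

View pics/s4.png

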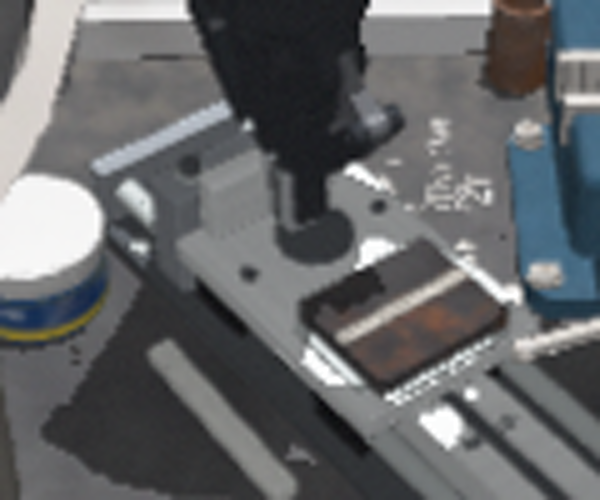

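The deck's leading edge meets the stop (crop ~(185,250)), and the button is still down at (315,235). I'll ease the push and lift straight up.

move_arm([
  {"fingers":0,"translation":[-0.12,0.16,0],"roll":0},
  {"fingers":0,"translation":[-0.12,0.16,0.3],"roll":0},
  {"fingers":0,"translation":[-0.15,0.2,0.6],"roll":0},
  {"fingers":0,"translation":[-0.2,0.27,0.9],"roll":0},
  {"fingers":0,"translation":[-0.3,0.4,1.5],"roll":0},
  {"fingers":0,"translation":[-0.3,0.4,3],"roll":0},
  {"fingers":0,"translation":[-0.3,0.4,6],"roll":0},
  {"fingers":0,"translation":[-0.3,0.4,10],"roll":0},
  {"fingers":0,"translation":[-3,4,14],"roll":0},
  {"fingers":0,"translation":[-6,8,16],"roll":0},
  {"fingers":0,"translation":[-9,12,17],"roll":0},
  {"fingers":0,"translation":[-12,16,17],"roll":0},
  {"fingers":0,"translation":[-15,20,17],"roll":0},
  {"fingers":0,"translation":[-16,24,17],"roll":0},
  {"fingers":0,"translation":[-17,28,17],"roll":0},
  {"fingers":0,"translation":[-17,28,17],"roll":0},
  {"fingers":0,"translation":[-17,28,17],"roll":0},
])

```text
time: 10.9
tcp_pos: [0.4646, 0.1189, 0.2252]
tool_rot: [3.141, -0.001, 0.635]
ft_force: [-0.2, -1.0, 0.3]
width: 0.003
gripper_force: 0.0
```

Run:
```python
from h import *
p,d=snapshot("top"); cv2.imwrite("pics/t5.png",cv2.resize(p[135:285,190:370],None,fx=4,fy=4,interpolation=cv2.INTER_CUBIC))
W=cloud("top",d);u=np.array([.5906,-.807,0]);v=np.array([.807,.5906,0]);B=np.array([.544,-.038,0])
a,b=(W-B)@u,(W-B)@v
for z,t in((.08,.004),(.068,.004),(.062,.003)):
    m=(abs(W[...,2]-z)<t)&(abs(b)<.045)&(a>.1)&(a<.21); print(z,m.sum(),np.percentile(a[m],[3,97]).round(4) if m.any() else "")
m=(abs(a-.142)<.01)&(abs(b)<.01);print("button z",np.median(W[m][:,2]))
s=monitor.get_state();print(s['time'],s['tcp_pos'],s['ft_force'])
```

```text
0.08 186 [0.1658 0.1925]
0.068 358 [0.1314 0.2025]
0.062 213 [0.102  0.1996]
button z 0.06229736626331195
10.95 [0.46494586 0.11803048 0.22492075] [ 0.77114653 -0.31866489  0.95524114]
```

View pics/t5.png

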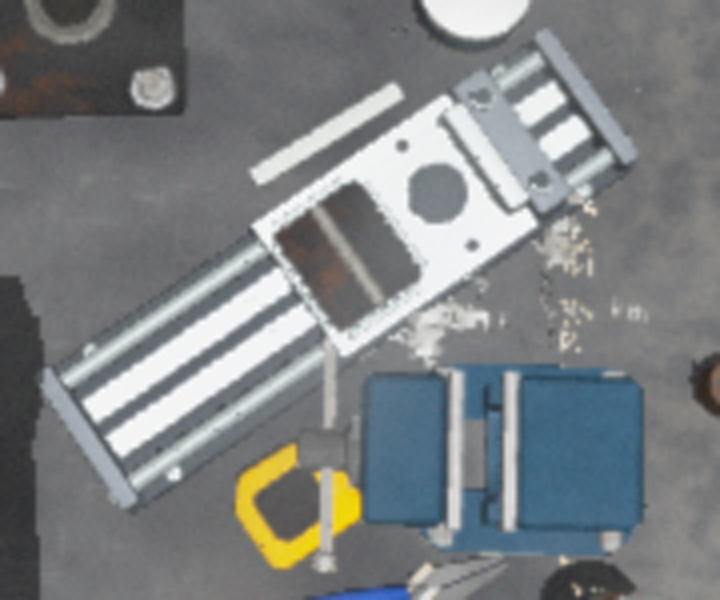

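The picture shows the carriage against the stop (crop ~(480,150)), the button up at z = 62 mm (437,192), the plate seated, and the tape measure and soapstone where they were.

```bash
python3 -c "from workcell import *; print(job_done())"
```

```text
the job is handed in; nothing more can be done
None
```

The carriage is against the end stop with the lock button up again (top measured at 62 mm). The plate is in its seat, the arm is clear, and the job was handed in at about 11 s; the call returned no verdict.

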